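Slide the biscuit tins into one square stack

ROBOT

A 6-joint arm with a two-finger parallel gripper is mounted at the origin on the work surface. World frame = base frame: x ahead of the robot, y to its left, z up, the work surface at z = 0. Lengths are in m, angles in rad, forces in N, time in s.
With the tool pointing down it reaches from about 0.4 to 0.825 m from the base axis. Payload 7 kg.
Tool frame: the origin (TCP) lies at the very end of the fingers, on their centre line; the grasp point (between the pads) lies 19 mm behind it; z points along the fingers, y is the line along which they close (so a half turn about z gives the same grasp; the last joint's range is limited). The gripper opens to 85 mm and grips with 20 to 120 N. Pads are 22 mm wide; open, the fingers measure 114 mm over their backs; the gripper's body (76 mm by 85 mm) begins 54 mm behind the grasp point. The pads swing forward as they close: fully open they stand 13 mm farther back than shut.
Start: joints at [-0.821, 0.359, 0.012, 0, -1.224, -0.288], TCP at [0.301, -0.604, 0.231] pointing down, gripper open.
Joint ranges: [-3.07, 3.07], [-1.43, 2.12], [-1.02, 1.25], [-3.03, 1.67], [-3.05, -0], [-3.03, 3.03]. Speed limits (rad/s): [2.39, 2.39, 3.01, 3.14, 3.14, 3.14].

INTERFACE

Orientations are given as a 3x3 rotation matrix whose columns are the frame's x, y, z axes.
In Python, from workcell import robot gives the robot as it stands.
- The arm moves only by the tool carry_out, never from a script. Its argument "deltas" is a list of rows, each a list of 7 numbers: the closure, from -1 (fully open) to 1 (shut), then the shift along the tool's x, y, z each as a share of 50 cm, from -1 to 1, then the turn, a rotation vector about the tool's x, y, z each as a share of 1.5 rad, from -1 to 1. In form: [[jaw, dx, dy, dz, wx, wy, wz], ...]. A call has 1 to 8 rows; each row shifts and turns the commanded pose from where the row before left it, along the tool's axes as they then stand; what a row does not reach is not made up. A row lasts 1/10 s, in which the tool goes at most 50 mm and 8.59 degrees, less where a joint would pass 70% of its speed; a pose out of reach is approached as far as the arm can. A call with a number of a shift or a turn outside -1 to 1 is refused whole. A call with a gripper value outside its range is refused whole. The fingers move at their own pace and stop on an object; the grip force is fixed at half the most. Time passes only in rows, so rows that do not move let the fingers close. It gives the time, the measured TCP pose, the force, the opening and the grip force at its end, in the units of the state.
- robot.get_obs(): the state, without advancing time (a new reading comes with each control period).
- robot.snapshot(name): name is "scene" or "top" or "wrist"; returns a dict with "image" (480x640x3 uint8, red, green, blue), "intrinsics" (3x3 intrinsics, pixels), "distortion" ([k1, k2, p1, p2, k3] as OpenCV has them; the pictures are not rectified), "position" and "orientation" of the camera in the world. Camera axes: x right, y down, z forward; pixel columns grow to the right and rows downward; lengths in m; the calibration is good to about 2 mm. A picture is of the moment at which its call begins. There is no depth.
- robot.close_job(): hands the job in; it is judged then, once.
The state is a dict: "time_s": time; "joint_positions": joint angles; "qvel": joint speeds; "tau": joint torques, N m; "ee_pos": TCP position; "tcp_rot": TCP orientation; "force": force on the tool from outside, world axes, zero at the start; "ft_torque": the same for the moment, N m; "finger_gap": opening from 0.0 (shut) to 1.0 (fully open); "grip_force": force on a finger pad.
Only numpy, scipy, OpenCV 4.12 (cv2) and the standard library are available. Lean on these libraries where they do the work, as an engineer would, in place of code of your own. Each camera call takes 0.05 s, during which the arm holds its last target. There are 200 camera calls.

TASK

The green tin standing in the corner of the stepped wooden organiser is the foot of a stack. Slide the white tin with the red-rimmed lid off the lower step onto it, then the blue tin with the yellow-rimmed lid off the higher step onto the white one, pressing each gently home until you feel it come up against the steel rails ahead of it, so that all three tins stand squarely on one another, flush along both rails. Do not tip the tins or ram them against the rails, and leave the pepper mill, the ramekin and the jar where they are.

Things in the scene. Friction and masses are not known exactly. Their poses are not given: they have to be found in the camera images.
- rack: fixed stepped organiser of light wood. Origin on the work surface, at the centre of the corner bay where the green tin stands; z up. A tin is flush in the stack with its origin at x = 0, y = 0 here (0.5 mm from each rail) and its sides parallel to these axes. The bay is open above and ends 5 mm beyond the tin at either step.
- low_step (a point): centre of the lower step's top, 47 mm above the work surface (2 mm above the green tin's top); axes of the rack. The step measures 175 mm along x, 222 mm along y; its -y edge borders the bay.
- high_step (a point): centre of the higher step's top, 92 mm above the work surface (2 mm above where the white tin's top will be); axes of the rack. The step measures 167 mm along x, 133 mm along y; its +x edge borders the bay.
- back_rail: fixed level steel rods, 8 mm thick, on the organiser's +x side; origin and axes of the rack. Inner side at x = 48.5 mm. One rod, centred 70 mm high, runs along bay and lower step (y -48 to 270 mm); those 22 and 106 mm high run along the bay only. Posts outside the rods: 111 mm high at y = -44 and 26 mm, 77 mm high at y = 266 mm.
- side_rail: fixed level steel rods, 8 mm thick, on the organiser's -y side; origin and axes of the rack. Inner side at y = -48.5 mm. One rod, centred 106 mm high, runs along bay and higher step (x -215 to 48 mm); those 22 and 70 mm high run along the bay only. Posts 111 mm high stand outside the rods.
- tin_base: closed, lidded square storage tin, 96 x 96 mm and 45 mm high, too wide for the gripper, all green. Origin at the centre of its underside, z up, x and y square to its sides. It stands loose in the corner bay, under 3 mm from the rails; 0.4 to 0.9 kg.
- tin_low: closed, lidded square storage tin, 96 x 96 mm and 45 mm high, too wide for the gripper, white with a red-rimmed lid. Origin at the centre of its underside, z up, x and y square to its sides. It starts askew on the lower step, about 20 to 60 mm short of the back rail; 0.25 to 0.6 kg.
- tin_high: closed, lidded square storage tin, 96 x 96 mm and 45 mm high, too wide for the gripper, blue with a yellow-rimmed lid. Origin at the centre of its underside, z up, x and y square to its sides. It starts askew on the higher step, about 15 to 45 mm short of the side rail; 0.25 to 0.5 kg.
- mill: dark wooden pepper mill, 136 mm high, 52 mm thick, beyond the side rail. Origin at the centre of its underside. Leave it alone.
- ramekin: white bowl, 84 mm wide, 45 mm high, in front of the lower step. Origin at the centre of its underside. Leave it alone.
- jar: amber jar with a white cap, 64 mm wide, 90 mm high, to the left of the lower step. Origin at the centre of its underside. Leave it alone.

How it is judged:
By the outcome, as a careful person would: the job done as asked, in the order asked, and still so for the second after the job is handed in, with the robot touching nothing.
It also fails if it takes over 67 s, if anything falls off the work surface, if the arm or the gripper's body presses on something with over 40 N, if the wrist force passes 120 N, or if a joint passes its speed limit or range.

## Working session

There is one attempt and no reset: what is moved stays moved. The work goes in short steps, Python scripts to look and compute and a tool call to move; the robot and the scene stay as the last step left them, time stands still between calls to the robot, and variables do not carry over. Pictures are saved under pics/ and viewed, at most 10 in all, crops included, and the job is handed in when it is done.

Besides the shell and the picture viewer there is one more tool, called after "Call:" by a JSON object that holds its "fn" and its "kwargs", one argument or row to a line. carry_out: Moves the arm, as the interface text tells. Its arguments: {"type":"object","properties":{"deltas":{"type":"array"}},"required":["deltas"]}

```bash
mkdir -p pics; ls; python3 - <<'E'
from workcell import robot
import cv2,pickle
o=robot.get_obs();print(o)
d={}
for n in("scene","top"):
    s=robot.snapshot(n);d[n]=s;cv2.imwrite(f"pics/{n}0.png",s["image"][:,:,::-1])
    print(n,s["intrinsics"],s["distortion"],s["position"],s["orientation"])
pickle.dump(d,open("d0.pkl","wb"))
E
```

```text
pics
{'time_s': 0.0, 'joint_positions': array([-8.20895943e-01,  3.59387053e-01,  1.10756862e-02, -3.57808755e-04,
       -1.22408319e+00, -2.88119712e-01]), 'qvel': array([-0.00056173,  0.00031706, -0.00067081,  0.00048702, -0.00297999,
       -0.00136395]), 'tau': array([-3.37555502e-04, -5.83324742e+01,  2.93418109e+01,  6.93650812e+00,
       -5.96929633e-03,  6.56653901e-05]), 'ee_pos': array([ 0.30052599, -0.60388337,  0.23036951]), 'tcp_rot': array([[-8.95314781e-01, -4.45433197e-01, -8.43032704e-04],
       [-4.45433975e-01,  8.95313698e-01,  1.39885543e-03],
       [ 1.31682083e-04,  1.62793135e-03, -9.99998666e-01]]), 'force': array([-0.02132948,  0.24685737,  0.36640195]), 'ft_torque': array([0.05612411, 0.06672331, 0.00705541]), 'grip_force': 0.0, 'finger_gap': 1.0012895216030984}
scene [[485.24502038   0.         319.66412792]
 [  0.         485.24502038 241.65799219]
 [  0.           0.           1.        ]] [0.00051354 0.         0.         0.         0.        ] [1.17941194 0.13348319 0.62195415] [[-0.10817967  0.65069673 -0.75159226]
 [ 0.99392186  0.05527255 -0.09520651]
 [-0.02040814 -0.75732338 -0.65272108]]
top [[459.53692404   0.         321.64248866]
 [  0.         459.53692404 240.762766  ]
 [  0.           0.           1.        ]] [0.01132682 0.         0.         0.         0.        ] [0.35924443 0.06221933 1.00517376] [[-0.00554185 -0.98311222  0.1829198 ]
 [-0.99979812  0.0019144  -0.02000144]
 [ 0.01931347 -0.18299371 -0.98292436]]
```

View pics/top0.png

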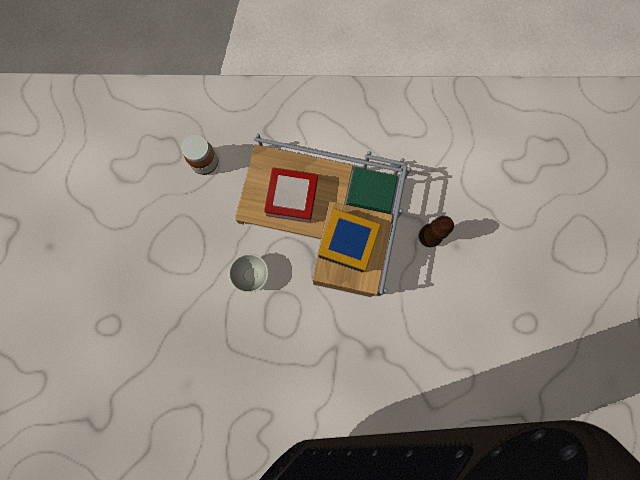

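View pics/scene0.png

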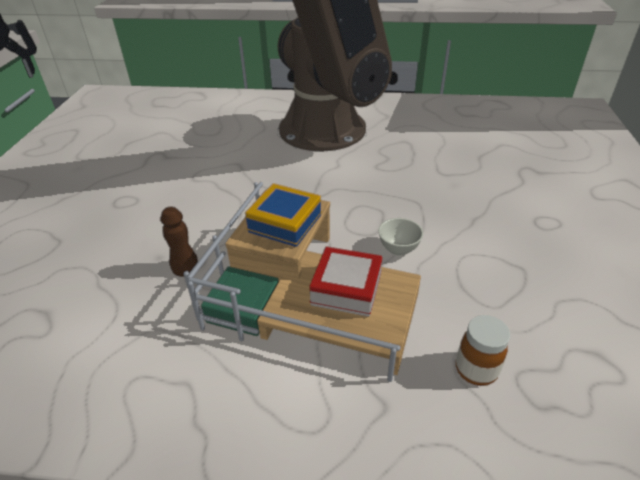

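```bash
cat > h.py <<'E'
import numpy as np,cv2,pickle
from scipy.optimize import least_squares
def proj(s,P):
    R=np.array(s["orientation"]).T;t=-R@np.array(s["position"])
    return cv2.projectPoints(np.float64(P).reshape(-1,1,3),cv2.Rodrigues(R)[0],t,np.array(s["intrinsics"]),np.array(s["distortion"]))[0][:,0]
def tf(p,P):
    P=np.float64(P);c,s=np.cos(p[2]),np.sin(p[2])
    return np.c_[p[0]+c*P[:,0]-s*P[:,1],p[1]+s*P[:,0]+c*P[:,1],P[:,2]]
def mask(s,name):
    h,S,V=cv2.split(cv2.cvtColor(s["image"],cv2.COLOR_RGB2HSV))
    lo,hi={"red":(0,0),"yellow":(19,28),"green":(65,95)}[name]
    m=((h<6)|(h>174))&(S>170) if name=="red" else (h>=lo)&(h<=hi)&(S>(200 if name=="yellow" else 90))
    m=cv2.morphologyEx(m.astype(np.uint8),cv2.MORPH_CLOSE,np.ones((3,3)))
    n,l,st,_=cv2.connectedComponentsWithStats(m);k=1+np.argmax(st[1:,4])
    return (l==k).astype(np.uint8)
def quad(m):
    c=cv2.convexHull(max(cv2.findContours(m,cv2.RETR_EXTERNAL,cv2.CHAIN_APPROX_NONE)[0],key=cv2.contourArea))
    return cv2.approxPolyDP(c,6,True)[:,0]
E
python3 - <<'E'
from h import *
d=pickle.load(open("d0.pkl","rb"))
T,S=d["top"],d["scene"]
pix=[(258,137),(404,168),(383,292),(252,147),(237,221),(314,283),(378,295)]
def mod(o): return [(52.5,266,77),(52.5,-52.5,111),(-215,-52.5,110),(48.5+o[0],275,47),(48.5+o[0]-175,275,47),(-220,-48.5+o[1]+133,92),(-220,-48.5+o[1],92)]
f=lambda q:(proj(T,tf(q[:3],np.array(mod(q[3:]))/1000))-pix).ravel()*1.0
r=least_squares(lambda q:np.r_[f(q),q[3:]*.1],[.6,-.05,-.0,0,0],x_scale=[.1,.1,.1,5,5]);print(r.x,np.round(f(r.x).reshape(-1,2),1))
for n in("red","yellow","green"):
    for k in("top","scene"):
        m=mask(d[k],n);print(n,k,m.sum(),quad(m).tolist())
im=cv2.resize(T["image"][120:310,220:420],None,fx=3,fy=3,interpolation=cv2.INTER_CUBIC)
im2=cv2.resize(S["image"][170:380,160:440],None,fx=2.8,fy=2.8,interpolation=cv2.INTER_CUBIC)
cv2.imwrite("pics/t3.png",im[:,:,::-1]);cv2.imwrite("pics/s3.png",im2[:,:,::-1])
E
```

```text
[ 0.6433781  -0.06804288 -0.21819472 -0.50460781 -1.32698849] [[-1.1  2.5]
 [ 2.5 -3. ]
 [-1.   1.1]
 [ 2.1 -1. ]
 [-2.4  0.8]
 [-0.7 -1.4]
 [ 0.8  0.9]]
red top 1081 [[272, 168], [317, 175], [310, 218], [265, 211]]
red scene 1274 [[326, 248], [380, 256], [369, 300], [310, 288]]
yellow top 1250 [[334, 209], [379, 224], [364, 270], [319, 254]]
yellow scene 947 [[247, 212], [273, 185], [319, 197], [295, 230]]
green top 1683 [[355, 168], [396, 176], [389, 213], [347, 204]]
green scene 1341 [[227, 269], [276, 279], [262, 308], [239, 303], [218, 282]]
```

View pics/t3.png

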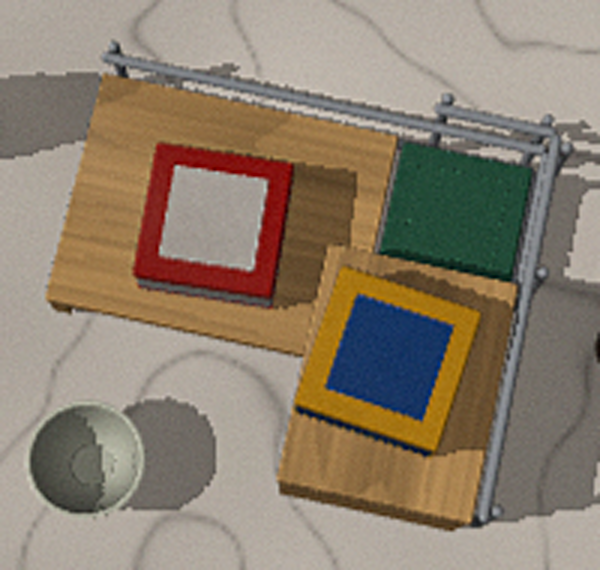

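View pics/s3.png

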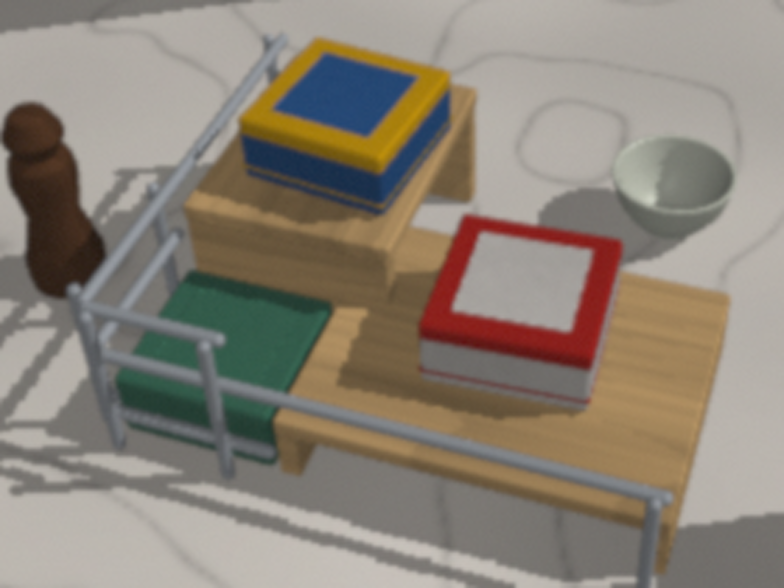

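T3 shows the steps, rails and tins clearly: low step corners at about (255,145), (353,166), (236,220) and high step corners at (330,202), (393,215), (313,284), (372,296). In the scene view, the low step corners are at (397,356) and (420,276), and the high step corners at (299,259), (227,244) and (330,202).

```bash
cat > fit.py <<'E'
from h import *
from workcell import robot
def tins(d,rack=None,zs=None,names=("red","yellow","green")):
    out={}
    for n in names:
        z=zs[n];b=48
        C=np.array([(b,b,z),(-b,b,z),(-b,-b,z),(b,-b,z)])/1000
        obs=[(d[k],quad(mask(d[k],n)).astype(float)) for k in d if not(n=="green" and k=="scene")]
        obs=[o for o in obs if len(o[1])==4]
        def f(q):
            r=[]
            for s,p in obs:
                e=proj(s,tf(q,C)); c=p.mean(0); p=c+(p-c)*1.0
                D=np.linalg.norm(e[:,None]-p[None],axis=2); r.append((e-p[D.argmin(1)]).ravel())
            return np.concatenate(r)
        best=min((least_squares(f,[.6,.0,y],x_scale=.1) if 0 else least_squares(f,[*init(obs[0],z/1000),y],x_scale=.1) for y in(-.5,-.25,0)),key=lambda r:r.cost)
        out[n]=best.x
        msg=np.round(best.x,4)
        if rack is not None:
            dx=best.x[:2]-rack[:2];c,s=np.cos(rack[2]),np.sin(rack[2])
            msg=np.round([1e3*(c*dx[0]+s*dx[1]),1e3*(-s*dx[0]+c*dx[1]),np.degrees(best.x[2]-rack[2])],1)
        print(n,len(obs),msg,"rms px",round(np.sqrt(2*best.cost/len(best.fun)),2))
    return out
def init(o,z):
    s,p=o;K=np.array(s["intrinsics"]);u=np.linalg.inv(K)@np.r_[p.mean(0),1];w=np.array(s["orientation"])@u;c=np.array(s["position"])
    return (c+w*(z-c[2])/w[2])[:2]
E
python3 - <<'E'
from fit import *
d=pickle.load(open("d0.pkl","rb"))
T,S=d["top"],d["scene"]
def mod(o):
    a,b=48.5+o[0],-48.5+o[1]
    t=[((a,275,47),(254.7,145.3)),((a,53,47),(352.7,165.7)),((a-175,275,47),(236,220)),((-53,b+133,92),(330,202)),((-53,b,92),(392.7,214.7)),((-220,b+133,92),(313,283.7)),((-220,b,92),(371.7,295.7)),((52.5,270,70),(254.7,139.3)),((-215,-52.5,106),(381.3,293.3))]
    s=[((a,275,47),(397.5,355.7)),((a-175,275,47),(420,276.1)),((-53,b+133,92),(298.6,259.3)),((-53,b,92),(226.8,244.3)),((-220,b+133,92),(329.6,202.1)),((52.5,270,70),(398.6,347.5)),((-215,-52.5,106),(260.7,184.3))]
    return t,s
def f(q):
    return np.concatenate([(proj(c,tf(q[:3],np.array([x[0] for x in l])/1000))-[x[1] for x in l]).ravel() for c,l in zip((T,S),mod(q[3:]))])
r=least_squares(f,[.643,-.068,-.218,0,0],x_scale=[.1,.1,.1,5,5],loss="soft_l1");print(r.x,np.round(f(r.x).reshape(-1,2),1).tolist())
np.save("rack.npy",r.x[:3])
tins(d,r.x,dict(red=92,yellow=137,green=45))
tins({"top":T},r.x,dict(red=92,yellow=137,green=45))
E
```

```text
[ 0.64504181 -0.06819701 -0.22085616  1.81569127  1.25081713] [[-0.1, -1.3], [0.6, -0.5], [-1.2, -0.3], [-0.5, -0.9], [0.2, 0.1], [-1.2, -3.4], [5.6, -0.9], [1.0, 0.1], [0.1, -0.9], [1.7, -0.1], [0.7, -2.9], [0.2, -1.3], [-1.8, -2.5], [1.1, -2.3], [-1.9, -1.5], [0.0, -1.6]]
red 2 [-49.4 166.8   3.6] rms px 1.66
yellow 2 [-128.3   32.4   -6.7] rms px 1.81
green 1 [4.5 2.3 0.3] rms px 1.93
red 1 [-53.1 166.7   3.8] rms px 0.68
yellow 1 [-131.1   32.1   -6.5] rms px 0.92
green 1 [4.5 2.3 0.3] rms px 1.93
```

```bash
cat > go.py <<'E'
import sys;from h import *
from workcell import robot
# usage: go.py [x y z(mm, rack) toolY-yaw(deg rel. rack)] -> remaining deltas in shares
o=robot.get_obs();q=np.load("rack.npy");R=o["tcp_rot"];c,s=np.cos(q[2]),np.sin(q[2]);A=np.array([[c,s,0],[-s,c,0],[0,0,1]])
p=A@(o["ee_pos"]-[q[0],q[1],0])*1e3;F=A@o["force"];yaw=np.degrees(np.arctan2(*(A@R[:,1])[1::-1]))
print("t",round(o["time_s"],2),"rack mm",p.round(1),"yaw",round(yaw,1),"F rack",F.round(1),"gap",round(o["finger_gap"],2),"j6",round(o["joint_positions"][5],2))
if len(sys.argv)>1:
    a=list(map(float,sys.argv[1:]));d=A.T@(np.array(a[:3])-p)/1e3
    t=(a[3]-yaw+90)%180-90
    r=np.radians(yaw+t); Ry=np.array([np.cos(r),np.sin(r),0]);Rx=np.cross(Ry,[0,0,-1]);
    sh=np.array([Rx@(A@d),Ry@(A@d),-d[2]])/.5
    print("turn wz",round(-np.radians(t)/1.5,4),"then shift",sh.round(4))
    z=np.array([0,0,-1.]);w=np.cross(R[:,2],z);print("tilt fix",(R.T@w/1.5).round(4))
E
python3 go.py 0 0 100 93.6; python3 go.py -110 166 100 93.6
```

```text
t 0.1 rack mm [-218.8 -598.2  230.5] yaw 129.1 F rack [-0.4  0.8 -0.4] gap 1.0 j6 -0.29
turn wz 0.4131 then shift [-0.5119  1.1666  0.2609]
tilt fix [ 0.001  -0.0001  0.    ]
t 0.1 rack mm [-218.8 -598.2  230.5] yaw 129.1 F rack [-0.4  0.8 -0.4] gap 1.0 j6 -0.29
turn wz 0.4131 then shift [-0.3131  1.5117  0.2609]
tilt fix [ 0.001  -0.0001  0.    ]
```

Call:
{"fn": "carry_out", "kwargs": {
  "deltas": [
    [1,0,0,0,0.001,0,0.083],
    [1,0,0,0,0,0,0.083],
    [1,0,0,0,0,0,0.083],
    [1,0,0,0,0,0,0.082],
    [1,0,0,0,0,0,0.082],
    [1,-0.036,0.083,0,0,0,0],
    [1,-0.036,0.083,0,0,0,0],
    [1,-0.036,0.083,0,0,0,0]
  ]
}}

```text
time_s: 0.9
ee_pos: [0.3737, -0.4885, 0.2305]
tcp_rot: [[-0.987, 0.158, -0.0], [0.158, 0.987, -0.001], [0.0, -0.001, -1.0]]
force: [0.3, 0.0, 0.1]
finger_gap: 0.0
grip_force: 0.0
```

Call:
{"fn": "carry_out", "kwargs": {
  "deltas": [
    [1,-0.036,0.083,0,0,0,0],
    [1,-0.036,0.083,0,0,0,0],
    [1,-0.036,0.083,0,0,0,0],
    [1,-0.036,0.083,0,0,0,0],
    [1,-0.036,0.083,0,0,0,0],
    [1,-0.036,0.083,0,0,0,0],
    [1,-0.036,0.083,0,0,0,0],
    [1,-0.036,0.083,0,0,0,0]
  ]
}}

```text
time_s: 1.7
ee_pos: [0.5685, -0.1827, 0.2307]
tcp_rot: [[-0.988, 0.157, 0.0], [0.157, 0.988, -0.001], [-0.0, -0.001, -1.0]]
force: [0.0, -0.3, 0.3]
finger_gap: -0.004
grip_force: 0.0
```

```bash
python3 go.py 0 0 60 93.6; python3 - <<'E'
from fit import *
s=robot.snapshot("wrist");cv2.imwrite("pics/w1.png",s["image"][:,:,::-1])
E
```

```text
t 1.7 rack mm [ -49.6 -128.5  230.7] yaw 93.6 F rack [ 0.1 -0.3  0.3] gap -0.0 j6 -1.75
turn wz 0.0003 then shift [-0.1152  0.2503  0.3414]
tilt fix [-0.0008  0.0003 -0.    ]
```

View pics/w1.png

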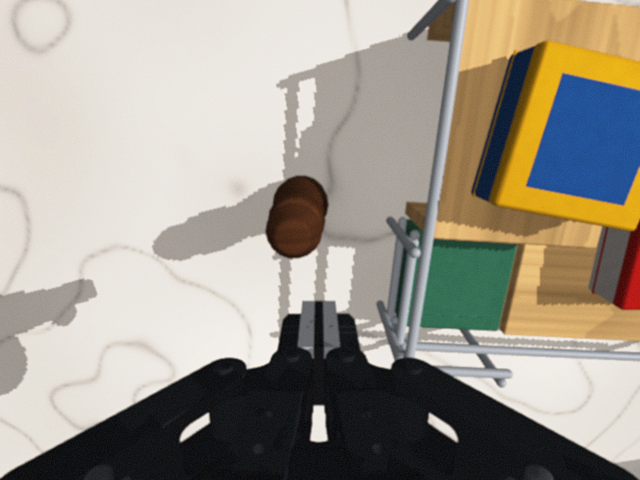

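The wrist view shows the mill at about (298,215) and the green tin at (455,285), with the bay corner post at (400,350). Next I go over the green tin, to nudge it into the corner.

Call:
{"fn": "carry_out", "kwargs": {
  "deltas": [
    [1,-0.029,0.063,0,0,0,0],
    [1,-0.029,0.063,0,0,0,0],
    [1,-0.029,0.063,0,0,0,0],
    [1,-0.029,0.063,0,0,0,0],
    [1,0,0,0.08,0,0,0],
    [1,0,0,0.08,0,0,0],
    [1,0,0,0.08,0,0,0],
    [1,0,0,0.08,0,0,0]
  ]
}}

```text
time_s: 2.55
ee_pos: [0.6448, -0.0693, 0.0691]
tcp_rot: [[-0.988, 0.157, 0.0], [0.157, 0.988, -0.001], [-0.001, -0.001, -1.0]]
force: [0.5, 0.4, -0.4]
finger_gap: 0.005
grip_force: 0.0
```

Call:
{"fn": "carry_out", "kwargs": {
  "deltas": [
    [1,0,0,0.02,0,0,0],
    [1,0,0,0.01,0,0,0],
    [1,0,0,0.008,0,0,0],
    [1,0,0,0.008,0,0,0],
    [1,0,0,0.004,0,0,0],
    [1,0,0,0,0,0,0]
  ]
}}

```text
time_s: 3.15
ee_pos: [0.6455, -0.0695, 0.0466]
tcp_rot: [[-0.988, 0.157, 0.002], [0.157, 0.988, -0.001], [-0.002, -0.001, -1.0]]
force: [0.4, -0.1, 0.2]
finger_gap: -0.001
grip_force: 0.0
```

```bash
python3 go.py 0 0 45 93.6
```

```text
t 3.15 rack mm [ 0.7 -1.1 46.6] yaw 93.6 F rack [ 0.4 -0.1  0.2] gap -0.0 j6 -1.92
turn wz 0.0002 then shift [0.0014 0.0023 0.0031]
tilt fix [-0.0006  0.0013 -0.    ]
```

Call:
{"fn": "carry_out", "kwargs": {
  "deltas": [
    [1,0,0,0.002,0,0,0],
    [1,0,0,0.002,0,0,0],
    [1,0,0,0,0,0,0]
  ]
}}

```text
time_s: 3.45
ee_pos: [0.6456, -0.0694, 0.0451]
tcp_rot: [[-0.988, 0.157, 0.002], [0.157, 0.988, -0.002], [-0.002, -0.001, -1.0]]
force: [-2.6, 0.7, 7.0]
finger_gap: -0.002
grip_force: 3.7
```

Call:
{"fn": "carry_out", "kwargs": {
  "deltas": [
    [1,0,0,0.002,0,0,0],
    [1,0,0,0,0,0,0]
  ]
}}

```text
time_s: 3.65
ee_pos: [0.6456, -0.0694, 0.0451]
tcp_rot: [[-0.988, 0.156, 0.002], [0.156, 0.988, -0.002], [-0.002, -0.001, -1.0]]
force: [-6.0, 1.3, 14.0]
finger_gap: -0.001
grip_force: 7.3
```

Call:
{"fn": "carry_out", "kwargs": {
  "deltas": [
    [1,0,0,0.002,0,0,0],
    [1,0,0,0.002,0,0,0],
    [1,-0.002,0,0,0,0,0],
    [1,-0.002,0,0,0,0,0],
    [1,-0.002,0,0,0,0,0],
    [1,0,0,0,0,0,0]
  ]
}}

```text
time_s: 4.25
ee_pos: [0.6457, -0.0695, 0.045]
tcp_rot: [[-0.988, 0.156, -0.002], [0.156, 0.988, -0.002], [0.002, -0.002, -1.0]]
force: [-21.1, 7.2, 37.3]
finger_gap: -0.002
grip_force: 18.7
```

Call:
{"fn": "carry_out", "kwargs": {
  "deltas": [
    [1,0,-0.002,0,0,0,0],
    [1,0,-0.002,0,0,0,0],
    [1,0,-0.002,0,0,0,0],
    [1,0,0,0,0,0,0]
  ]
}}

```text
time_s: 4.65
ee_pos: [0.6475, -0.071, 0.045]
tcp_rot: [[-0.988, 0.156, 0.002], [0.156, 0.988, 0.0], [-0.002, 0.001, -1.0]]
force: [-14.4, 12.9, 31.9]
finger_gap: -0.003
grip_force: 15.8
```

Call:
{"fn": "carry_out", "kwargs": {
  "deltas": [
    [1,-0.002,0,0,0,0,0],
    [1,-0.002,0,0,0,0,0],
    [1,-0.002,0,0,0,0,0],
    [1,0,0,0,0,0,0]
  ]
}}

```text
time_s: 5.05
ee_pos: [0.6476, -0.0711, 0.045]
tcp_rot: [[-0.988, 0.156, -0.003], [0.156, 0.988, 0.0], [0.003, -0.0, -1.0]]
force: [-24.3, 17.9, 40.4]
finger_gap: -0.002
grip_force: 20.2
```

Call:
{"fn": "carry_out", "kwargs": {
  "deltas": [
    [1,0,-0.002,0,0,0,0],
    [1,0,-0.002,0,0,0,0],
    [1,0,-0.002,0,0,0,0],
    [1,0,0,0,0,0,0]
  ]
}}

```text
time_s: 5.45
ee_pos: [0.6517, -0.0728, 0.0451]
tcp_rot: [[-0.988, 0.155, 0.005], [0.155, 0.988, 0.001], [-0.005, 0.002, -1.0]]
force: [-9.7, 21.3, 28.4]
finger_gap: 0.001
grip_force: 8.0
```

Call:
{"fn": "carry_out", "kwargs": {
  "deltas": [
    [1,0,0,-0.01,0,0,0],
    [1,0,0,-0.02,0,0,0],
    [1,0,0,-0.08,0,0,0],
    [1,0,0,-0.08,0,0,0],
    [-0.2,0,0,-0.08,0,0,0]
  ]
}}

```text
time_s: 5.95
ee_pos: [0.6496, -0.0767, 0.1775]
tcp_rot: [[-0.988, 0.157, -0.0], [0.157, 0.988, -0.002], [-0.0, -0.002, -1.0]]
force: [1.2, -0.9, 0.5]
finger_gap: 0.151
grip_force: 0.0
```

```bash
python3 go.py -130 167 180 93.6; python3 - <<'E'
from fit import *
d={"top":robot.snapshot("top"),"scene":robot.snapshot("scene")}
im=cv2.resize(d["scene"]["image"][170:380,160:440],None,fx=2.8,fy=2.8,interpolation=cv2.INTER_CUBIC)
cv2.imwrite("pics/s4.png",im[:,:,::-1])
d0=pickle.load(open("d0.pkl","rb"))
for a in(d0,d):
  m=mask(a["scene"],"green");print(quad(m).tolist())
E
```

```text
t 5.95 rack mm [  6.4  -7.3 177.5] yaw 93.6 F rack [ 1.3 -0.6  0.5] gap 0.15 j6 -1.91
turn wz -0.0 then shift [ 0.2503  0.3651 -0.005 ]
tilt fix [-0.0012  0.0001 -0.    ]
[[227, 269], [276, 279], [262, 308], [239, 303], [218, 282]]
[[228, 268], [276, 280], [262, 308], [239, 303], [218, 282]]
```

View pics/s4.png

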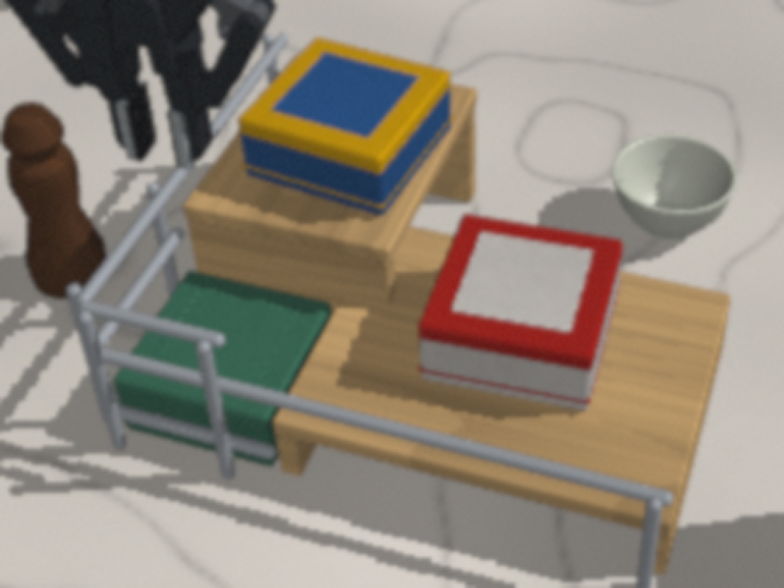

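The green tin in the scene view (218–330/2.8 px) has hardly moved: it is up against the rails. The white and blue tins are untouched. Now I go behind the white tin.

Call:
{"fn": "carry_out", "kwargs": {
  "deltas": [
    [-0.2,0.05,0.073,0,-0.001,0,0],
    [-0.2,0.05,0.073,0,0,0,0],
    [-0.2,0.05,0.073,0,0,0,0],
    [-0.2,0.05,0.073,0,0,0,0],
    [-0.2,0.05,0.073,0,0,0,0],
    [-0.2,0,0,0.05,0,0,0],
    [-0.2,0,0,0.05,0,0,0],
    [-0.2,0,0,0.05,0,0,0]
  ]
}}

```text
time_s: 6.85
ee_pos: [0.5553, 0.1241, 0.1004]
tcp_rot: [[-0.988, 0.156, 0.002], [0.156, 0.988, 0.0], [-0.002, 0.001, -1.0]]
force: [-0.7, -0.4, 0.8]
finger_gap: 0.602
grip_force: 0.0
```

```bash
python3 go.py -125 167 60 93.6; python3 - <<'E'
from fit import *
s=robot.snapshot("wrist");cv2.imwrite("pics/w2.png",s["image"][:,:,::-1])
E
```

```text
t 6.85 rack mm [-129.7  167.9  100.4] yaw 93.7 F rack [-0.6 -0.5  0.8] gap 0.6 j6 -2.29
turn wz 0.0008 then shift [-0.0093 -0.0024  0.0808]
tilt fix [0.0005 0.0011 0.    ]
```

View pics/w2.png

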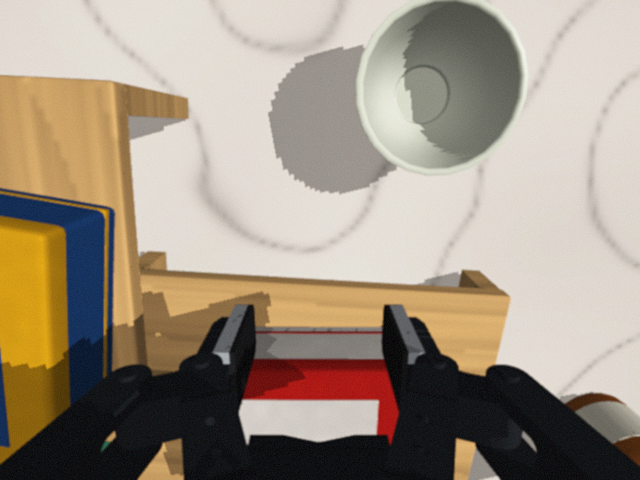

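```bash
python3 - <<'E'
from fit import *
s=robot.snapshot("wrist");q=np.load("rack.npy")
for x in(-115,-110,-105,-100,-95,-90): print(x,proj(s,tf(q,np.array([(x,155,47),(x,180,47),(x,167,92)])/1000)).round(0).tolist())
print(proj(s,tf(q,np.array([(-126.5+1.8,230,47),(-126.5+1.8,150,47),(-126.5+1.8,275,47),(-130,143,105)])/1000)).round(0).tolist())
E
```

```text
-115 [[296.0, 306.0], [341.0, 309.0], [317.0, 353.0]]
-110 [[295.0, 315.0], [341.0, 317.0], [317.0, 363.0]]
-105 [[295.0, 323.0], [340.0, 325.0], [316.0, 373.0]]
-100 [[294.0, 331.0], [339.0, 333.0], [315.0, 382.0]]
-95 [[294.0, 339.0], [339.0, 341.0], [315.0, 392.0]]
-90 [[294.0, 347.0], [338.0, 349.0], [314.0, 401.0]]
[[435.0, 298.0], [287.0, 289.0], [516.0, 302.0], [258.0, 334.0]]
```

Call:
{"fn": "carry_out", "kwargs": {
  "deltas": [
    [-0.2,0,0,0.045,0,0,0],
    [-0.2,0,0,0.042,0,0,0],
    [-0.2,-0.01,0,0,0,0,0],
    [-0.2,-0.01,0,0,0,0,0],
    [-0.2,-0.008,0,0,0,0,0],
    [-0.2,-0.006,0,0,0,0,0],
    [-0.2,0,0,0,0,0,0]
  ]
}}

```text
time_s: 7.65
ee_pos: [0.5731, 0.1212, 0.0581]
tcp_rot: [[-0.988, 0.157, 0.002], [0.157, 0.988, 0.001], [-0.002, 0.001, -1.0]]
force: [-0.9, -0.4, 0.4]
finger_gap: 0.597
grip_force: 0.0
```

Call:
{"fn": "carry_out", "kwargs": {
  "deltas": [
    [-0.2,-0.006,0,0,0,0,0],
    [-0.2,-0.006,0,0,0,0,0],
    [-0.2,-0.006,0,0,0,0,0],
    [-0.2,-0.006,0,0,0,0,0],
    [-0.2,-0.006,0,0,0,0,0]
  ]
}}

```text
time_s: 8.15
ee_pos: [0.5869, 0.1186, 0.0571]
tcp_rot: [[-0.988, 0.157, 0.0], [0.157, 0.988, -0.0], [-0.0, -0.0, -1.0]]
force: [-3.3, -0.4, 2.3]
finger_gap: 0.606
grip_force: 1.9
```

```bash
python3 go.py -59 167 57 90
```

```text
t 8.15 rack mm [-97.6 169.5  57.1] yaw 93.6 F rack [-3.1 -1.2  2.3] gap 0.61 j6 -2.25
turn wz 0.0421 then shift [-0.0773 -0.005   0.0003]
tilt fix [-0.      0.0002  0.    ]
```

Call:
{"fn": "carry_out", "kwargs": {
  "deltas": [
    [-0.2,-0.006,0,0,0,0,0.005],
    [-0.2,-0.006,0,0,0,0,0.005],
    [-0.2,-0.006,0,0,0,0,0.005],
    [-0.2,-0.006,0,0,0,0,0.005],
    [-0.2,-0.006,0,0,0,0,0.005],
    [-0.2,-0.006,0,0,0,0,0.005],
    [-0.2,-0.006,0,0,0,0,0.005],
    [-0.2,-0.004,0,0,0,0,0.005]
  ]
}}

```text
time_s: 8.95
ee_pos: [0.6099, 0.1145, 0.0572]
tcp_rot: [[-0.976, 0.217, 0.001], [0.217, 0.976, 0.0], [-0.001, 0.0, -1.0]]
force: [-2.5, 2.3, 1.7]
finger_gap: 0.602
grip_force: 1.4
```

```bash
python3 go.py -59 167 57 90;python3 - <<'E'
from fit import *
d={"scene":robot.snapshot("scene")};q=np.load("rack.npy")
tins(d,q,dict(red=92),("red",))
E
```

```text
t 8.95 rack mm [-74.3 170.5  57.2] yaw 90.1 F rack [-2.9  1.7  1.7] gap 0.6 j6 -2.29
turn wz 0.0017 then shift [-0.0306 -0.0071  0.0003]
tilt fix [ 0.0002  0.0006 -0.    ]
red 1 [ -9.9 166.6   0.6] rms px 1.26
```

Call:
{"fn": "carry_out", "kwargs": {
  "deltas": [
    [-0.2,-0.004,0,0,0,0,0],
    [-0.2,-0.004,0,0,0,0,0],
    [-0.2,-0.004,0,0,0,0,0],
    [-0.2,-0.003,0,0,0,0,0],
    [-0.2,-0.002,0,0,0,0,0]
  ]
}}

```text
time_s: 9.5
ee_pos: [0.618, 0.1126, 0.0571]
tcp_rot: [[-0.976, 0.216, 0.001], [0.216, 0.976, 0.0], [-0.001, 0.0, -1.0]]
force: [-2.6, 0.3, 0.9]
finger_gap: 0.601
grip_force: 1.3
```

Call:
{"fn": "carry_out", "kwargs": {
  "deltas": [
    [-0.2,-0.002,0,0,0,0,0],
    [-0.2,-0.002,0,0,0,0,0],
    [-0.2,-0.002,0,0,0,0,0]
  ]
}}

```text
time_s: 9.8
ee_pos: [0.6208, 0.112, 0.0571]
tcp_rot: [[-0.976, 0.216, 0.001], [0.216, 0.976, 0.0], [-0.001, 0.0, -1.0]]
force: [-2.6, 1.0, -1.1]
finger_gap: 0.602
grip_force: 1.1
```

Call:
{"fn": "carry_out", "kwargs": {
  "deltas": [
    [-0.2,-0.002,0,0,0,0,0],
    [-0.2,-0.002,0,0,0,0,0]
  ]
}}

```text
time_s: 10.0
ee_pos: [0.6228, 0.1115, 0.0571]
tcp_rot: [[-0.976, 0.216, 0.001], [0.216, 0.976, 0.0], [-0.001, 0.0, -1.0]]
force: [-1.4, 0.3, -0.8]
finger_gap: 0.6
grip_force: 1.0
```

Call:
{"fn": "carry_out", "kwargs": {
  "deltas": [
    [-0.2,-0.002,0,0,0,0,0],
    [-0.2,-0.002,0,0,0,0,0]
  ]
}}

```text
time_s: 10.2
ee_pos: [0.6248, 0.1111, 0.0572]
tcp_rot: [[-0.976, 0.216, 0.001], [0.216, 0.976, 0.0], [-0.001, 0.0, -1.0]]
force: [-1.6, 0.2, -1.3]
finger_gap: 0.601
grip_force: 0.9
```

Call:
{"fn": "carry_out", "kwargs": {
  "deltas": [
    [-0.2,-0.002,0,0,0,0,0],
    [-0.2,-0.002,0,0,0,0,0]
  ]
}}

```text
time_s: 10.4
ee_pos: [0.6267, 0.1107, 0.0572]
tcp_rot: [[-0.976, 0.216, 0.001], [0.216, 0.976, 0.0], [-0.001, 0.0, -1.0]]
force: [-1.9, -0.3, -1.3]
finger_gap: 0.6
grip_force: 0.9
```

Call:
{"fn": "carry_out", "kwargs": {
  "deltas": [
    [-0.2,-0.002,0,0,0,0,0],
    [-0.2,0,0,0,0,0,0]
  ]
}}

```text
time_s: 10.6
ee_pos: [0.6275, 0.1106, 0.0572]
tcp_rot: [[-0.976, 0.216, 0.0], [0.216, 0.976, 0.0], [-0.0, 0.0, -1.0]]
force: [-3.2, 1.6, -1.0]
finger_gap: 0.601
grip_force: 1.5
```

Call:
{"fn": "carry_out", "kwargs": {
  "deltas": [
    [-0.2,-0.002,0,0,0,0,0],
    [-0.2,0,0,0,0,0,0]
  ]
}}

```text
time_s: 10.8
ee_pos: [0.6275, 0.1105, 0.0572]
tcp_rot: [[-0.976, 0.216, -0.001], [0.216, 0.976, 0.0], [0.001, -0.0, -1.0]]
force: [-8.5, 3.1, 1.7]
finger_gap: 0.603
grip_force: 3.9
```

Call:
{"fn": "carry_out", "kwargs": {
  "deltas": [
    [-0.2,-0.002,0,0,0,0,0],
    [-0.2,0,0,0,0,0,0]
  ]
}}

```text
time_s: 11.0
ee_pos: [0.6275, 0.1105, 0.0572]
tcp_rot: [[-0.976, 0.216, -0.002], [0.216, 0.976, 0.0], [0.002, -0.0, -1.0]]
force: [-11.8, 5.1, 4.6]
finger_gap: 0.601
grip_force: 6.2
```

```bash
python3 go.py -59 167 57 90
```

```text
t 11.0 rack mm [-56.2 170.5  57.2] yaw 90.2 F rack [-12.6   2.4   4.6] gap 0.6 j6 -2.27
turn wz 0.002 then shift [ 0.0056 -0.007   0.0004]
tilt fix [-0.0002 -0.0016  0.    ]
```

Call:
{"fn": "carry_out", "kwargs": {
  "deltas": [
    [-0.2,0.01,0,0,0,0,0],
    [-0.2,0.05,0,0,0,0,0],
    [-0.2,0,0,-0.09,0,0,0],
    [-0.2,0,0,-0.09,0,0,0],
    [-0.2,0,0,0,0,0,-0.095],
    [-0.2,0,0,0,0,0,-0.095],
    [-0.2,0,0,0,0,0,-0.095],
    [-0.2,0,0,0,0,0,-0.095]
  ]
}}

```text
time_s: 11.8
ee_pos: [0.6011, 0.1166, 0.148]
tcp_rot: [[-0.936, -0.351, 0.003], [-0.351, 0.936, 0.001], [-0.003, -0.001, -1.0]]
force: [-0.0, 0.5, 0.3]
finger_gap: 0.598
grip_force: 0.0
```

Call:
{"fn": "carry_out", "kwargs": {
  "deltas": [
    [-0.2,0,0,0,0,0,-0.095],
    [-0.2,0,0,0,0,0,-0.095],
    [-0.2,0,0,0,0,0,-0.095],
    [-0.2,0,0,0,0,0,-0.095],
    [-0.2,0,0,0,0,0,-0.095],
    [-0.2,0,0,0,0,0,-0.095],
    [-0.2,0,0,0,0,0,-0.095]
  ]
}}

```text
time_s: 12.5
ee_pos: [0.6011, 0.1166, 0.1478]
tcp_rot: [[-0.213, -0.977, 0.003], [-0.977, 0.213, 0.0], [-0.001, -0.003, -1.0]]
force: [0.2, 0.1, -0.8]
finger_gap: 0.608
grip_force: 0.0
```

```bash
python3 - <<'E'
from fit import *
q=np.load("rack.npy");q[:2]+=.0023*np.array([np.cos(q[2]),np.sin(q[2])]);np.save("rack.npy",q)
tins({"scene":robot.snapshot("scene"),"top":robot.snapshot("top")},q,dict(red=92),("red",))
E
python3 go.py 0 248 147 180
```

```text
red 2 [  1.  156.1   0.6] rms px 9.09
t 12.6 rack mm [-85.8 170.7 147.7] yaw -179.9 F rack [0.5 0.9 1. ] gap 0.6 j6 -0.73
turn wz 0.0014 then shift [-0.1547 -0.1715  0.0015]
tilt fix [-0.0017  0.0007 -0.    ]
```

Call:
{"fn": "carry_out", "kwargs": {
  "deltas": [
    [-0.2,-0.052,-0.057,0,-0.001,0,0],
    [-0.2,-0.052,-0.057,0,0,0,0],
    [-0.2,-0.051,-0.057,0,0,0,0],
    [-0.2,0,0,0.06,0,0,0],
    [-0.2,0,0,0.06,0,0,0],
    [-0.2,0,0,0.06,0,0,0],
    [-0.2,0.01,0,0,0,0,0]
  ]
}}

```text
time_s: 13.3
ee_pos: [0.697, 0.1677, 0.0524]
tcp_rot: [[-0.223, -0.975, -0.007], [-0.975, 0.223, -0.002], [0.004, 0.006, -1.0]]
force: [0.0, -0.8, -0.3]
finger_gap: 0.598
grip_force: 0.0
```

```bash
python3 go.py 0 59 57 180
```

```text
t 13.3 rack mm [ -3.2 241.6  52.4] yaw 179.8 F rack [ 0.2 -0.8 -0.3] gap 0.6 j6 -0.73
turn wz -0.0028 then shift [ 0.3652 -0.0065 -0.0093]
tilt fix [ 0.0043 -0.0026 -0.    ]
```

Call:
{"fn": "carry_out", "kwargs": {
  "deltas": [
    [-0.2,0.006,0,-0.004,0.004,-0.002,-0.002],
    [-0.2,0.006,0,0,0,0,0],
    [-0.2,0.006,0,0,0,0,0],
    [-0.2,0.006,0,0,0,0,0],
    [-0.2,0.004,0,0,0,0,0]
  ]
}}

```text
time_s: 13.8
ee_pos: [0.6968, 0.1547, 0.0603]
tcp_rot: [[-0.217, -0.976, 0.007], [-0.976, 0.217, 0.003], [-0.004, -0.006, -1.0]]
force: [0.6, -0.1, -0.0]
finger_gap: 0.598
grip_force: 0.0
```

Call:
{"fn": "carry_out", "kwargs": {
  "deltas": [
    [-0.2,0.006,0,0,0,0,0],
    [-0.2,0.006,0,0,0,0,0],
    [-0.2,0.006,0,0,0,0,0]
  ]
}}

```text
time_s: 14.1
ee_pos: [0.6949, 0.1469, 0.0596]
tcp_rot: [[-0.216, -0.976, 0.007], [-0.976, 0.216, 0.003], [-0.005, -0.006, -1.0]]
force: [-1.4, 4.8, 2.2]
finger_gap: 0.6
grip_force: 2.3
```

```bash
python3 go.py 0 59 57 180
```

```text
t 14.1 rack mm [ -0.8 220.8  59.6] yaw -179.8 F rack [-2.4  4.4  2.2] gap 0.6 j6 -0.7
turn wz 0.0021 then shift [ 0.3235 -0.0016  0.0052]
tilt fix [-0.0041  0.0031 -0.    ]
```

Call:
{"fn": "carry_out", "kwargs": {
  "deltas": [
    [-0.2,0.008,0,0,-0.004,0.003,0.002],
    [-0.2,0.008,0,0,0,0,0],
    [-0.2,0.008,0,0,0,0,0],
    [-0.2,0.008,0,0,0,0,0],
    [-0.2,0.008,0,0,0,0,0],
    [-0.2,0.008,0,0,0,0,0],
    [-0.2,0.008,0,0,0,0,0],
    [-0.2,0.008,0,0,0,0,0]
  ]
}}

```text
time_s: 14.9
ee_pos: [0.6876, 0.1145, 0.0593]
tcp_rot: [[-0.219, -0.976, -0.001], [-0.976, 0.219, -0.001], [0.001, 0.0, -1.0]]
force: [1.8, 3.5, 2.2]
finger_gap: 0.597
grip_force: 1.9
```

Call:
{"fn": "carry_out", "kwargs": {
  "deltas": [
    [-0.2,0.008,0,0,0,0,0],
    [-0.2,0.008,0,0,0,0,0],
    [-0.2,0.008,0,0,0,0,0],
    [-0.2,0.008,0,0,0,0,0],
    [-0.2,0.008,0,0,0,0,0],
    [-0.2,0.008,0,0,0,0,0],
    [-0.2,0.008,0,0,0,0,0],
    [-0.2,0.008,0,0,0,0,0]
  ]
}}

```text
time_s: 15.7
ee_pos: [0.6804, 0.0834, 0.0592]
tcp_rot: [[-0.219, -0.976, -0.001], [-0.976, 0.219, -0.001], [0.001, 0.001, -1.0]]
force: [0.8, 3.9, 2.6]
finger_gap: 0.599
grip_force: 2.0
```

```bash
python3 go.py 0 59 57 180
```

```text
t 15.7 rack mm [ -1.  155.6  59.2] yaw 180.0 F rack [-0.1  4.   2.6] gap 0.6 j6 -0.63
turn wz -0.0001 then shift [ 0.1933 -0.0021  0.0043]
tilt fix [ 0.0005 -0.0008 -0.    ]
```

Call:
{"fn": "carry_out", "kwargs": {
  "deltas": [
    [-0.2,0.008,0,0,0,0,0],
    [-0.2,0.008,0,0,0,0,0],
    [-0.2,0.008,0,0,0,0,0],
    [-0.2,0.008,0,0,0,0,0],
    [-0.2,0.008,0,0,0,0,0],
    [-0.2,0.008,0,0,0,0,0],
    [-0.2,0.008,0,0,0,0,0],
    [-0.2,0.008,0,0,0,0,0]
  ]
}}

```text
time_s: 16.5
ee_pos: [0.6733, 0.0521, 0.0592]
tcp_rot: [[-0.219, -0.976, -0.001], [-0.976, 0.219, -0.001], [0.001, 0.001, -1.0]]
force: [0.5, 4.4, 3.3]
finger_gap: 0.598
grip_force: 1.9
```

Call:
{"fn": "carry_out", "kwargs": {
  "deltas": [
    [-0.2,0.006,0,0,0,0,0],
    [-0.2,0.006,0,0,0,0,0],
    [-0.2,0.006,0,0,0,0,0],
    [-0.2,0.006,0,0,0,0,0],
    [-0.2,0.006,0,0,0,0,0],
    [-0.2,0.006,0,0,0,0,0],
    [-0.2,0.006,0,0,0,0,0],
    [-0.2,0.006,0,0,0,0,0]
  ]
}}

```text
time_s: 17.3
ee_pos: [0.6678, 0.0286, 0.059]
tcp_rot: [[-0.219, -0.976, -0.002], [-0.976, 0.219, -0.001], [0.002, 0.001, -1.0]]
force: [0.0, 2.7, 0.8]
finger_gap: 0.6
grip_force: 1.3
```

```bash
python3 go.py 0 59 57 180
```

```text
t 17.3 rack mm [-1.3 99.4 59. ] yaw 180.0 F rack [-0.5  2.6  0.8] gap 0.6 j6 -0.56
turn wz -0.0002 then shift [ 0.0809 -0.0026  0.0039]
tilt fix [ 0.0009 -0.001   0.    ]
```

Call:
{"fn": "carry_out", "kwargs": {
  "deltas": [
    [-0.2,0.006,0,0,0,0,0],
    [-0.2,0.006,0,0,0,0,0],
    [-0.2,0.006,0,0,0,0,0],
    [-0.2,0.006,0,0,0,0,0],
    [-0.2,0.006,0,0,0,0,0],
    [-0.2,0.006,0,0,0,0,0],
    [-0.2,0.006,0,0,0,0,0],
    [-0.2,0.006,0,0,0,0,0]
  ]
}}

```text
time_s: 18.1
ee_pos: [0.6629, 0.0054, 0.0593]
tcp_rot: [[-0.219, -0.976, -0.001], [-0.976, 0.219, -0.001], [0.001, 0.001, -1.0]]
force: [0.3, 2.5, -0.9]
finger_gap: 0.601
grip_force: 0.9
```

Call:
{"fn": "carry_out", "kwargs": {
  "deltas": [
    [-0.2,0.004,0,0,0,0,0],
    [-0.2,0.004,0,0,0,0,0],
    [-0.2,0.004,0,0,0,0,0],
    [-0.2,0.002,0,0,0,0,0],
    [-0.2,0.002,0,0,0,0,0]
  ]
}}

```text
time_s: 18.6
ee_pos: [0.6612, -0.0022, 0.0593]
tcp_rot: [[-0.219, -0.976, -0.001], [-0.976, 0.219, -0.001], [0.001, 0.001, -1.0]]
force: [-0.8, 1.8, -1.5]
finger_gap: 0.6
grip_force: 0.9
```

```bash
python3 go.py 0 59 57 180
```

```text
t 18.6 rack mm [-1.  67.9 59.3] yaw 180.0 F rack [-1.2  1.5 -1.5] gap 0.6 j6 -0.51
turn wz -0.0001 then shift [ 0.0178 -0.002   0.0046]
tilt fix [ 0.0005 -0.0008 -0.    ]
```

Call:
{"fn": "carry_out", "kwargs": {
  "deltas": [
    [-0.2,0.003,0,0,0,0,0],
    [-0.2,0.003,0,0,0,0,0],
    [-0.2,0.002,0,0,0,0,0]
  ]
}}

```text
time_s: 18.9
ee_pos: [0.6603, -0.0062, 0.0594]
tcp_rot: [[-0.219, -0.976, -0.001], [-0.976, 0.219, -0.001], [0.001, 0.001, -1.0]]
force: [-0.1, 0.9, -0.9]
finger_gap: 0.6
grip_force: 1.0
```

Call:
{"fn": "carry_out", "kwargs": {
  "deltas": [
    [-0.2,0.002,0,0,0,0,0],
    [-0.2,0.002,0,0,0,0,0]
  ]
}}

```text
time_s: 19.1
ee_pos: [0.6599, -0.0081, 0.0594]
tcp_rot: [[-0.219, -0.976, -0.001], [-0.976, 0.219, -0.001], [0.001, 0.001, -1.0]]
force: [0.1, 2.2, -1.1]
finger_gap: 0.598
grip_force: 1.0
```

Call:
{"fn": "carry_out", "kwargs": {
  "deltas": [
    [-0.2,0.002,0,0,0,0,0],
    [-0.2,0.001,0,0,0,0,0]
  ]
}}

```text
time_s: 19.3
ee_pos: [0.6596, -0.0094, 0.0593]
tcp_rot: [[-0.219, -0.976, -0.001], [-0.976, 0.219, -0.001], [0.001, 0.001, -1.0]]
force: [0.2, 5.0, -0.5]
finger_gap: 0.6
grip_force: 2.2
```

Call:
{"fn": "carry_out", "kwargs": {
  "deltas": [
    [-0.2,0.002,0,0,0,0,0],
    [-0.2,0,0,0,0,0,0]
  ]
}}

```text
time_s: 19.5
ee_pos: [0.6596, -0.0094, 0.0594]
tcp_rot: [[-0.219, -0.976, -0.0], [-0.976, 0.219, 0.0], [-0.0, 0.0, -1.0]]
force: [0.7, 7.4, -0.7]
finger_gap: 0.604
grip_force: 3.4
```

Call:
{"fn": "carry_out", "kwargs": {
  "deltas": [
    [-0.2,0.002,0,0,0,0,0],
    [-0.2,0,0,0,0,0,0]
  ]
}}

```text
time_s: 19.7
ee_pos: [0.6596, -0.0095, 0.0594]
tcp_rot: [[-0.219, -0.976, 0.0], [-0.976, 0.219, 0.001], [-0.001, -0.0, -1.0]]
force: [0.0, 10.7, -0.2]
finger_gap: 0.601
grip_force: 5.3
```

```bash
python3 go.py 0 59 57 180
```

```text
t 19.7 rack mm [-0.9 60.5 59.4] yaw -180.0 F rack [-2.3 10.4 -0.2] gap 0.6 j6 -0.5
turn wz 0.0001 then shift [ 0.003  -0.0018  0.0048]
tilt fix [-0.0002  0.0008  0.    ]
```

Call:
{"fn": "carry_out", "kwargs": {
  "deltas": [
    [-0.2,-0.01,0,0,0,0,0],
    [-0.2,-0.04,0,0,0,0,0],
    [-0.2,0,0,-0.09,0,0,0],
    [-0.2,0,0,-0.09,0,0,0],
    [-0.2,0,0,-0.09,0,0,0],
    [-0.2,0,0,0,0,0,0]
  ]
}}

```text
time_s: 20.3
ee_pos: [0.6685, 0.0138, 0.2023]
tcp_rot: [[-0.218, -0.976, 0.011], [-0.976, 0.218, -0.0], [-0.002, -0.01, -1.0]]
force: [-0.0, 1.2, 0.2]
finger_gap: 0.595
grip_force: 0.0
```

```bash
python3 go.py -128 110 200 180; python3 - <<'E'
from fit import *
q=np.load("rack.npy")
a={"scene":robot.snapshot("scene")};b={"top":robot.snapshot("top")}
for d in(a,b): tins(d,q,dict(red=90,yellow=137),("red","yellow"))
im=cv2.resize(a["scene"]["image"][170:380,160:440],None,fx=2.8,fy=2.8,interpolation=cv2.INTER_CUBIC)
cv2.imwrite("pics/s5.png",im[:,:,::-1])
E
```

```text
t 20.3 rack mm [  2.6  85.1 202.3] yaw -179.9 F rack [-0.3  1.1  0.2] gap 0.59 j6 -0.53
turn wz 0.0007 then shift [-0.0498  0.2613  0.0047]
tilt fix [-0.007   0.0014 -0.    ]
red 1 [-1.   3.  -2.1] rms px 3.78
yellow 1 [-123.8   58.6  -10.6] rms px 12.24
red 1 [-2.6  0.8 -0.6] rms px 0.74
yellow 1 [-133.4   32.1   -6.5] rms px 0.92
```

View pics/s5.png

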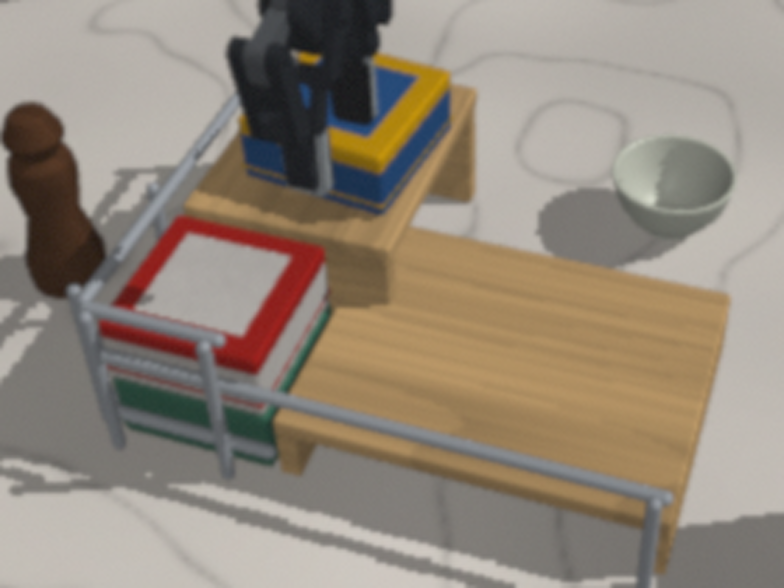

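The white tin stands on the green one in the corner (s5, around (215,295)); the blue tin is untouched. I press lightly on the white lid and drag it toward the corner to confirm it is flush.

Call:
{"fn": "carry_out", "kwargs": {
  "deltas": [
    [1,0.08,0.008,0,-0.005,0,0],
    [1,0.08,0.008,0,0,0,0],
    [1,0,0,0.07,0,0,0],
    [1,0,0,0.07,0,0,0],
    [1,0,0,0.06,0,0,0],
    [1,0,0,0.01,0,0,0],
    [1,0,0,0,0,0,0]
  ]
}}

```text
time_s: 21.1
ee_pos: [0.6391, -0.0637, 0.0901]
tcp_rot: [[-0.218, -0.976, -0.008], [-0.976, 0.218, -0.001], [0.003, 0.007, -1.0]]
force: [-1.2, -1.9, 10.4]
finger_gap: 0.001
grip_force: 5.5
```

```bash
python3 go.py 0 0 90 180
```

```text
t 21.1 rack mm [-9.1  3.1 90.1] yaw -179.9 F rack [-0.8 -2.1 10.4] gap 0.0 j6 -0.42
turn wz 0.0006 then shift [ 0.0062 -0.0182  0.0002]
tilt fix [ 0.0049 -0.002  -0.    ]
```

Call:
{"fn": "carry_out", "kwargs": {
  "deltas": [
    [1,0,0,0.002,0,0,0],
    [1,0,0,0.002,0,0,0],
    [1,0,-0.002,0,0,0,0],
    [1,0,-0.002,0,0,0,0],
    [1,0,-0.002,0,0,0,0],
    [1,0,0,0,0,0,0]
  ]
}}

```text
time_s: 21.7
ee_pos: [0.6394, -0.0638, 0.09]
tcp_rot: [[-0.218, -0.976, -0.011], [-0.976, 0.218, -0.001], [0.003, 0.011, -1.0]]
force: [-16.0, 4.3, 32.5]
finger_gap: -0.001
grip_force: 16.0
```

Call:
{"fn": "carry_out", "kwargs": {
  "deltas": [
    [1,0,-0.002,0,0,0,0],
    [1,0,-0.002,0,0,0,0],
    [1,0,0,0,0,0,0]
  ]
}}

```text
time_s: 22.0
ee_pos: [0.6397, -0.0639, 0.09]
tcp_rot: [[-0.218, -0.976, -0.014], [-0.976, 0.218, -0.0], [0.003, 0.014, -1.0]]
force: [-21.9, 7.7, 36.8]
finger_gap: 0.006
grip_force: 18.4
```

Call:
{"fn": "carry_out", "kwargs": {
  "deltas": [
    [1,0,-0.002,0,0,0,0],
    [1,0.002,0,0,0,0,0],
    [1,0.002,0,0,0,0,0],
    [1,0.002,0,0,0,0,0],
    [1,0,0,0,0,0,0]
  ]
}}

```text
time_s: 22.5
ee_pos: [0.6417, -0.0657, 0.09]
tcp_rot: [[-0.218, -0.976, -0.011], [-0.976, 0.218, 0.001], [0.001, 0.011, -1.0]]
force: [-17.7, 12.8, 33.0]
finger_gap: 0.001
grip_force: 16.4
```

```bash
python3 go.py 0 0 90 180
```

```text
t 22.5 rack mm [-6.2  1.7 90. ] yaw -179.9 F rack [-20.    8.6  33. ] gap 0.0 j6 -0.42
turn wz 0.0007 then shift [ 0.0034 -0.0123 -0.    ]
tilt fix [ 0.0072 -0.0007 -0.    ]
```

Call:
{"fn": "carry_out", "kwargs": {
  "deltas": [
    [1,0,0,-0.01,0,0,0],
    [-0.2,0,0,-0.07,0.006,0,0],
    [-0.2,0,0,-0.07,0,0,0],
    [-0.2,0,0,-0.07,0,0,0],
    [-0.2,-0.058,0.062,0,0,0,0],
    [-0.2,-0.058,0.062,0,0,0,0],
    [-0.2,-0.058,0.062,0,0,0,0],
    [-0.2,-0.058,0.062,0,0,0,0]
  ]
}}

```text
time_s: 23.3
ee_pos: [0.5468, 0.0739, 0.1958]
tcp_rot: [[-0.22, -0.976, -0.002], [-0.976, 0.22, -0.002], [0.003, 0.001, -1.0]]
force: [1.1, 0.9, 0.4]
finger_gap: 0.601
grip_force: 0.0
```

Call:
{"fn": "carry_out", "kwargs": {
  "deltas": [
    [-0.2,0,0,0,0,0,0.075],
    [-0.2,0,0,0,0,0,0]
  ]
}}

```text
time_s: 23.5
ee_pos: [0.5475, 0.074, 0.1964]
tcp_rot: [[-0.327, -0.945, -0.001], [-0.945, 0.327, -0.002], [0.002, 0.0, -1.0]]
force: [-0.6, 0.0, -0.2]
finger_gap: 0.6
grip_force: 0.0
```

```bash
python3 go.py -131 120 105 173.5; python3 - <<'E'
from fit import *
q=np.load("rack.npy")
a={"scene":robot.snapshot("scene")};b={"top":robot.snapshot("top")}
for d in(a,b): tins(d,q,dict(red=90),("red",))
E
```

```text
t 23.5 rack mm [-128.6  117.4  196.4] yaw 173.6 F rack [-0.6 -0.1 -0.2] gap 0.6 j6 -0.82
turn wz 0.0009 then shift [-0.0046  0.0053  0.1828]
tilt fix [ 0.     -0.0015 -0.    ]
red 1 [-1.1  3.4 -2.6] rms px 3.69
red 1 [-2.1  0.9 -1. ] rms px 0.74
```

Call:
{"fn": "carry_out", "kwargs": {
  "deltas": [
    [-0.2,0,0.005,0.06,0,-0.001,0],
    [-0.2,0,0,0.06,0,0,0],
    [-0.2,0,0,0.05,0,0,0],
    [-0.2,0,0,0.01,0,0,0],
    [-0.2,0.008,0,0,0,0,0],
    [-0.2,0.008,0,0,0,0,0],
    [-0.2,0.008,0,0,0,0,0],
    [-0.2,0.006,0,0,0,0,0]
  ]
}}

```text
time_s: 24.4
ee_pos: [0.5417, 0.0594, 0.1083]
tcp_rot: [[-0.327, -0.945, 0.003], [-0.945, 0.327, 0.001], [-0.002, -0.002, -1.0]]
force: [-0.0, 0.1, -1.1]
finger_gap: 0.599
grip_force: 0.0
```

```bash
python3 go.py -131 60.5 105 180
```

```text
t 24.4 rack mm [-131.1  101.8  108.3] yaw 173.5 F rack [-0.1  0.1 -1.1] gap 0.6 j6 -0.8
turn wz -0.0751 then shift [ 0.0826 -0.0002  0.0066]
tilt fix [-0.0015  0.0011  0.    ]
```

Call:
{"fn": "carry_out", "kwargs": {
  "deltas": [
    [-0.2,0.006,0,0.006,0,0,0],
    [-0.2,0.006,0,0,0,0,0],
    [-0.2,0.006,0,0,0,0,0],
    [-0.2,0.006,0,0,0,0,0],
    [-0.2,0.006,0,0,0,0,0]
  ]
}}

```text
time_s: 24.9
ee_pos: [0.5366, 0.0456, 0.1042]
tcp_rot: [[-0.327, -0.945, 0.002], [-0.945, 0.327, 0.001], [-0.001, -0.001, -1.0]]
force: [0.4, 2.0, -1.2]
finger_gap: 0.6
grip_force: 1.1
```

```bash
python3 go.py -131 60.5 105 180
```

```text
t 24.9 rack mm [-133.1   87.3  104.2] yaw 173.6 F rack [-0.1  2.  -1.2] gap 0.6 j6 -0.78
turn wz -0.075 then shift [ 0.0536 -0.0042 -0.0016]
tilt fix [-0.0009  0.0007 -0.    ]
```

Call:
{"fn": "carry_out", "kwargs": {
  "deltas": [
    [-0.2,0.005,0,0,0,0,-0.009],
    [-0.2,0.005,0,0,0,0,-0.009],
    [-0.2,0.005,0,0,0,0,-0.009],
    [-0.2,0.005,0,0,0,0,-0.009],
    [-0.2,0.005,0,0,0,0,-0.009],
    [-0.2,0.005,0,0,0,0,-0.01],
    [-0.2,0.004,0,0,0,0,-0.01],
    [-0.2,0.004,0,0,0,0,-0.01]
  ]
}}

```text
time_s: 25.7
ee_pos: [0.5308, 0.0271, 0.1042]
tcp_rot: [[-0.218, -0.976, 0.001], [-0.976, 0.218, 0.0], [-0.0, -0.001, -1.0]]
force: [-0.8, 3.1, 1.6]
finger_gap: 0.602
grip_force: 1.5
```

Call:
{"fn": "carry_out", "kwargs": {
  "deltas": [
    [-0.2,0.003,0,0,0,0,0],
    [-0.2,0.002,0,0,0,0,0],
    [-0.2,0.002,0,0,0,0,0]
  ]
}}

```text
time_s: 26.0
ee_pos: [0.5303, 0.0238, 0.1042]
tcp_rot: [[-0.219, -0.976, 0.001], [-0.976, 0.219, 0.0], [-0.0, -0.001, -1.0]]
force: [-0.5, 3.4, 1.4]
finger_gap: 0.599
grip_force: 1.4
```

```bash
python3 go.py -131 60.5 105 180
```

```text
t 26.0 rack mm [-134.4   64.6  104.2] yaw 180.0 F rack [-1.2  3.2  1.4] gap 0.6 j6 -0.64
turn wz -0.0001 then shift [ 0.0083 -0.0067 -0.0016]
tilt fix [-0.0009  0.0003 -0.    ]
```

Call:
{"fn": "carry_out", "kwargs": {
  "deltas": [
    [-0.2,0.002,0,0,0,0,0],
    [-0.2,0.002,0,0,0,0,0],
    [-0.2,0.002,0,0,0,0,0]
  ]
}}

```text
time_s: 26.3
ee_pos: [0.5296, 0.0209, 0.1042]
tcp_rot: [[-0.219, -0.976, 0.001], [-0.976, 0.219, 0.0], [-0.0, -0.001, -1.0]]
force: [2.0, 3.3, 1.7]
finger_gap: 0.594
grip_force: 1.5
```

Call:
{"fn": "carry_out", "kwargs": {
  "deltas": [
    [-0.2,0.002,0,0,0,0,0],
    [-0.2,0.001,0,0,0,0,0]
  ]
}}

```text
time_s: 26.5
ee_pos: [0.5293, 0.0197, 0.1042]
tcp_rot: [[-0.219, -0.976, 0.001], [-0.976, 0.219, 0.001], [-0.001, -0.001, -1.0]]
force: [0.6, 6.9, 1.1]
finger_gap: 0.599
grip_force: 3.2
```

Call:
{"fn": "carry_out", "kwargs": {
  "deltas": [
    [-0.2,0.002,0,0,0,0,0],
    [-0.2,0,0,0,0,0,0]
  ]
}}

```text
time_s: 26.7
ee_pos: [0.5294, 0.0197, 0.1042]
tcp_rot: [[-0.219, -0.976, 0.002], [-0.976, 0.219, 0.002], [-0.002, -0.002, -1.0]]
force: [0.3, 9.9, 0.1]
finger_gap: 0.603
grip_force: 4.6
```

```bash
python3 go.py -131 60.5 105 180
```

```text
t 26.7 rack mm [-134.4   60.4  104.2] yaw 180.0 F rack [-1.9  9.7  0.1] gap 0.6 j6 -0.63
turn wz -0.0001 then shift [-0.0002 -0.0069 -0.0016]
tilt fix [-0.0011  0.0015 -0.    ]
```

Call:
{"fn": "carry_out", "kwargs": {
  "deltas": [
    [-0.2,-0.01,0,0,0,0,0],
    [-0.2,-0.05,0,0,0,0,0],
    [-0.2,0,0,-0.07,0,0,0],
    [-0.2,0,0,-0.07,0,0,0.095],
    [-0.2,0,0,0,0,0,0.095],
    [-0.2,0,0,0,0,0,0.095],
    [-0.2,0,0,0,0,0,0.095],
    [-0.2,0,0,0,0,0,0.095]
  ]
}}

```text
time_s: 27.5
ee_pos: [0.5348, 0.0471, 0.1738]
tcp_rot: [[-0.807, -0.59, -0.0], [-0.59, 0.807, -0.001], [0.001, -0.001, -1.0]]
force: [0.2, -0.2, -0.4]
finger_gap: 0.599
grip_force: 0.0
```

Call:
{"fn": "carry_out", "kwargs": {
  "deltas": [
    [-0.2,0,0,0,0,0,0.095],
    [-0.2,0,0,0,0,0,0.095],
    [-0.2,0,0,0,0,0,0.095],
    [-0.2,0,0,0,0,0,0.095],
    [-0.2,0,0,0,0,0,0.095],
    [-0.2,0,0,0,0,0,0.095]
  ]
}}

```text
time_s: 28.1
ee_pos: [0.5348, 0.0471, 0.1737]
tcp_rot: [[-0.975, 0.222, -0.001], [0.222, 0.975, -0.001], [0.0, -0.001, -1.0]]
force: [-0.6, -0.7, -0.4]
finger_gap: 0.597
grip_force: 0.0
```

```bash
python3 go.py -213 0 175 90; python3 - <<'E'
from fit import *
q=np.load("rack.npy")
tins({"top":robot.snapshot("top")},q,dict(red=90,yellow=137),("red","yellow"))
E
```

```text
t 28.1 rack mm [-135.1   88.3  173.7] yaw 89.8 F rack [-0.5 -0.9 -0.4] gap 0.6 j6 -2.25
turn wz -0.0021 then shift [ 0.1557 -0.1767 -0.0026]
tilt fix [-0.0008 -0.0003 -0.    ]
red 1 [ -2.3 -12.4  -3.5] rms px 5.39
yellow 1 [-127.8   -1.7   -3.2] rms px 2.54
```

Call:
{"fn": "carry_out", "kwargs": {
  "deltas": [
    [-0.2,0.052,-0.059,0,0,0,-0.002],
    [-0.2,0.052,-0.059,0,0,0,0],
    [-0.2,0.052,-0.059,0,0,0,0],
    [-0.2,0,0,0.05,0,0,0],
    [-0.2,0,0,0.05,0,0,0],
    [-0.2,0,0,0.035,0,0,0],
    [-0.2,0,0,0,0,0,0]
  ]
}}

```text
time_s: 28.85
ee_pos: [0.4382, -0.023, 0.1045]
tcp_rot: [[-0.977, 0.211, -0.004], [0.211, 0.977, -0.002], [0.003, -0.003, -1.0]]
force: [-0.6, 0.5, 0.2]
finger_gap: 0.597
grip_force: 0.0
```

```bash
python3 go.py -58.5 0 104 90
```

```text
t 28.85 rack mm [-214.    -1.2  104.5] yaw 90.4 F rack [-0.7  0.3  0.2] gap 0.6 j6 -2.18
turn wz 0.0052 then shift [-0.311   0.0024  0.0011]
tilt fix [-0.0017 -0.0023 -0.    ]
```

Call:
{"fn": "carry_out", "kwargs": {
  "deltas": [
    [-0.2,-0.008,0.002,0,-0.001,-0.002,0.004],
    [-0.2,-0.008,0,0,0,0,0],
    [-0.2,-0.008,0,0,0,0,0],
    [-0.2,-0.006,0,0,0,0,0],
    [-0.2,-0.006,0,0,0,0,0],
    [-0.2,-0.006,0,0,0,0,0],
    [-0.2,-0.006,0,0,0,0,0]
  ]
}}

```text
time_s: 29.55
ee_pos: [0.4643, -0.0263, 0.1067]
tcp_rot: [[-0.976, 0.219, 0.004], [0.219, 0.976, 0.001], [-0.004, 0.002, -1.0]]
force: [-1.0, -0.2, -0.2]
finger_gap: 0.601
grip_force: 0.0
```

```bash
python3 go.py -58.5 0 104 90
```

```text
t 29.55 rack mm [-187.9    1.3  106.7] yaw 90.0 F rack [-0.9 -0.4 -0.2] gap 0.6 j6 -2.16
turn wz 0.0002 then shift [-0.2587 -0.0025  0.0053]
tilt fix [ 0.0012  0.0026 -0.    ]
```

Call:
{"fn": "carry_out", "kwargs": {
  "deltas": [
    [-0.2,-0.006,0,0.004,0.001,0.002,0],
    [-0.2,-0.006,0,0,0,0,0],
    [-0.2,-0.006,0,0,0,0,0],
    [-0.2,-0.008,0,0,0,0,0],
    [-0.2,-0.008,0,0,0,0,0],
    [-0.2,-0.008,0,0,0,0,0],
    [-0.2,-0.008,0,0,0,0,0],
    [-0.2,-0.008,0,0,0,0,0]
  ]
}}

```text
time_s: 30.35
ee_pos: [0.4927, -0.0327, 0.1046]
tcp_rot: [[-0.976, 0.219, 0.001], [0.219, 0.976, 0.0], [-0.001, 0.0, -1.0]]
force: [-2.2, 0.5, -1.9]
finger_gap: 0.601
grip_force: 0.9
```

Call:
{"fn": "carry_out", "kwargs": {
  "deltas": [
    [-0.2,-0.008,0,0,0,0,0],
    [-0.2,-0.008,0,0,0,0,0],
    [-0.2,-0.008,0,0,0,0,0],
    [-0.2,-0.008,0,0,0,0,0],
    [-0.2,-0.008,0,0,0,0,0],
    [-0.2,-0.008,0,0,0,0,0],
    [-0.2,-0.008,0,0,0,0,0],
    [-0.2,-0.008,0,0,0,0,0]
  ]
}}

```text
time_s: 31.15
ee_pos: [0.5239, -0.0397, 0.1047]
tcp_rot: [[-0.976, 0.219, 0.001], [0.219, 0.976, 0.0], [-0.001, 0.0, -1.0]]
force: [-2.1, 0.3, -0.5]
finger_gap: 0.597
grip_force: 1.2
```

```bash
python3 go.py -58.5 0 104 90
```

```text
t 31.15 rack mm [-126.8    1.3  104.7] yaw 90.0 F rack [-2.1 -0.2 -0.5] gap 0.6 j6 -2.09
turn wz 0.0001 then shift [-0.1366 -0.0025  0.0014]
tilt fix [ 0.0001  0.0006 -0.    ]
```

Call:
{"fn": "carry_out", "kwargs": {
  "deltas": [
    [-0.2,-0.008,-0.0005,0,0,0,0],
    [-0.2,-0.008,-0.0005,0,0,0,0],
    [-0.2,-0.008,-0.0005,0,0,0,0],
    [-0.2,-0.008,-0.0005,0,0,0,0],
    [-0.2,-0.008,-0.0005,0,0,0,0],
    [-0.2,-0.008,-0.0005,0,0,0,0],
    [-0.2,-0.008,0,0,0,0,0],
    [-0.2,-0.008,0,0,0,0,0]
  ]
}}

```text
time_s: 31.95
ee_pos: [0.5548, -0.0482, 0.1046]
tcp_rot: [[-0.976, 0.219, 0.001], [0.219, 0.976, 0.0], [-0.001, 0.0, -1.0]]
force: [-2.2, 2.2, -0.6]
finger_gap: 0.6
grip_force: 1.4
```

Call:
{"fn": "carry_out", "kwargs": {
  "deltas": [
    [-0.2,-0.006,0,0,0,0,0],
    [-0.2,-0.006,0,0,0,0,0],
    [-0.2,-0.006,0,0,0,0,0],
    [-0.2,-0.006,0,0,0,0,0],
    [-0.2,-0.006,0,0,0,0,0],
    [-0.2,-0.006,0,0,0,0,0],
    [-0.2,-0.006,0,0,0,0,0],
    [-0.2,-0.004,0,0,0,0,0]
  ]
}}

```text
time_s: 32.75
ee_pos: [0.5772, -0.0532, 0.1047]
tcp_rot: [[-0.976, 0.219, 0.001], [0.219, 0.976, 0.0], [-0.001, 0.0, -1.0]]
force: [-1.5, 0.5, -2.0]
finger_gap: 0.597
grip_force: 0.9
```

```bash
python3 go.py -58.5 0 104 90
```

```text
t 32.75 rack mm [-71.8  -0.2 104.7] yaw 90.0 F rack [-1.5  0.2 -2. ] gap 0.6 j6 -2.04
turn wz 0.0001 then shift [-0.0266  0.0005  0.0014]
tilt fix [0.0001 0.0007 0.    ]
```

Call:
{"fn": "carry_out", "kwargs": {
  "deltas": [
    [-0.2,-0.004,0,0,0,0,0],
    [-0.2,-0.004,0,0,0,0,0],
    [-0.2,-0.004,0,0,0,0,0],
    [-0.2,-0.003,0,0,0,0,0],
    [-0.2,-0.002,0,0,0,0,0],
    [-0.2,-0.002,0,0,0,0,0]
  ]
}}

```text
time_s: 33.35
ee_pos: [0.5862, -0.0552, 0.1048]
tcp_rot: [[-0.976, 0.219, 0.001], [0.219, 0.976, 0.0], [-0.001, 0.0, -1.0]]
force: [-2.1, 1.4, -0.5]
finger_gap: 0.6
grip_force: 1.0
```

Call:
{"fn": "carry_out", "kwargs": {
  "deltas": [
    [-0.2,-0.002,0,0,0,0,0],
    [-0.2,-0.002,0,0,0,0,0]
  ]
}}

```text
time_s: 33.55
ee_pos: [0.5882, -0.0556, 0.1048]
tcp_rot: [[-0.976, 0.219, 0.001], [0.219, 0.976, 0.0], [-0.001, 0.0, -1.0]]
force: [-2.0, 1.2, -0.2]
finger_gap: 0.599
grip_force: 1.0
```

Call:
{"fn": "carry_out", "kwargs": {
  "deltas": [
    [-0.2,-0.002,0,0,0,0,0],
    [-0.2,-0.001,0,0,0,0,0]
  ]
}}

```text
time_s: 33.75
ee_pos: [0.5896, -0.056, 0.1048]
tcp_rot: [[-0.976, 0.219, 0.001], [0.219, 0.976, 0.0], [-0.001, 0.0, -1.0]]
force: [-2.4, 0.0, -0.7]
finger_gap: 0.6
grip_force: 1.1
```

```bash
python3 go.py -58.5 0 104 90
```

```text
t 33.75 rack mm [-59.   -0.2 104.8] yaw 90.0 F rack [-2.3 -0.5 -0.7] gap 0.6 j6 -2.03
turn wz 0.0001 then shift [-0.0011  0.0004  0.0015]
tilt fix [ 0.0002  0.0006 -0.    ]
```

Call:
{"fn": "carry_out", "kwargs": {
  "deltas": [
    [-0.2,-0.002,0,0,0,0,0],
    [-0.2,0,0,0,0,0,0]
  ]
}}

```text
time_s: 33.95
ee_pos: [0.5903, -0.0562, 0.1047]
tcp_rot: [[-0.976, 0.219, 0.0], [0.219, 0.976, 0.0], [-0.0, 0.0, -1.0]]
force: [-3.4, 0.0, 0.6]
finger_gap: 0.602
grip_force: 1.9
```

Call:
{"fn": "carry_out", "kwargs": {
  "deltas": [
    [-0.2,-0.002,0,0,0,0,0],
    [-0.2,0,0,0,0,0,0]
  ]
}}

```text
time_s: 34.15
ee_pos: [0.5903, -0.0562, 0.1047]
tcp_rot: [[-0.976, 0.219, -0.001], [0.219, 0.976, 0.0], [0.001, 0.0, -1.0]]
force: [-8.0, 3.7, 4.6]
finger_gap: 0.6
grip_force: 4.1
```

Call:
{"fn": "carry_out", "kwargs": {
  "deltas": [
    [-0.2,-0.002,0,0,0,0,0],
    [-0.2,0,0,0,0,0,0]
  ]
}}

```text
time_s: 34.35
ee_pos: [0.5903, -0.0563, 0.1047]
tcp_rot: [[-0.976, 0.219, -0.003], [0.219, 0.976, 0.0], [0.003, -0.0, -1.0]]
force: [-11.4, 5.8, 7.8]
finger_gap: 0.605
grip_force: 6.3
```

```bash
python3 go.py -58.5 0 104 90
```

```text
t 34.35 rack mm [-58.3  -0.3 104.7] yaw 90.0 F rack [-12.4   3.1   7.8] gap 0.6 j6 -2.02
turn wz 0.0 then shift [0.0004 0.0007 0.0015]
tilt fix [-0.0001 -0.0018 -0.    ]
```

Call:
{"fn": "carry_out", "kwargs": {
  "deltas": [
    [-0.2,0.008,0,0,0,0,0],
    [-0.2,0.05,0,0,0,0,0],
    [-0.2,0,0,-0.08,0,0,0],
    [-0.2,0,0,-0.08,0,0,-0.095],
    [-0.2,0,0,0,0,0,-0.095],
    [-0.2,0,0,0,0,0,-0.095],
    [-0.2,0,0,0,0,0,-0.095],
    [-0.2,0,0,0,0,0,-0.095]
  ]
}}

```text
time_s: 35.15
ee_pos: [0.5652, -0.0503, 0.1854]
tcp_rot: [[-0.879, -0.478, 0.004], [-0.478, 0.879, 0.0], [-0.003, -0.002, -1.0]]
force: [-0.2, 0.6, -1.0]
finger_gap: 0.601
grip_force: 0.0
```

Call:
{"fn": "carry_out", "kwargs": {
  "deltas": [
    [-0.2,0,0,0,0,0,-0.095],
    [-0.2,0,0,0,0,0,-0.095],
    [-0.2,0,0,0,0,0,-0.095],
    [-0.2,0,0,0,0,0,-0.095],
    [-0.2,0,0,0,0,0,-0.095],
    [-0.2,0,0,0,0,0,-0.095],
    [-0.2,0,0,0,0,0,0]
  ]
}}

```text
time_s: 35.85
ee_pos: [0.565, -0.0503, 0.1852]
tcp_rot: [[-0.22, -0.976, 0.003], [-0.976, 0.22, 0.0], [-0.001, -0.003, -1.0]]
force: [0.6, -0.3, 0.3]
finger_gap: 0.602
grip_force: 0.0
```

```bash
python3 go.py -2 90 184 180; python3 - <<'E'
from fit import *
q=np.load("rack.npy")
t=robot.snapshot("top");s=robot.snapshot("scene")
for d in({"top":t},{"scene":s}): tins(d,q,dict(yellow=135),("yellow",))
a=cv2.resize(t["image"][140:240,310:430],None,fx=3.3,fy=3.3,interpolation=cv2.INTER_CUBIC)
b=cv2.resize(s["image"][220:345,180:300],None,fx=3.3,fy=3.3,interpolation=cv2.INTER_CUBIC)
im=np.zeros((420,800,3),np.uint8);im[:a.shape[0],:a.shape[1]]=a;im[:b.shape[0],400:400+b.shape[1]]=b
cv2.imwrite("pics/c6.png",im[:,:,::-1])
E
```

```text
t 35.85 rack mm [-84.3  -0.  185.2] yaw 180.0 F rack [ 0.6 -0.2  0.3] gap 0.6 j6 -0.48
turn wz -0.0006 then shift [-0.1801 -0.1647  0.0023]
tilt fix [-0.0019  0.0005  0.    ]Traceback (most recent call last):
  File "<stdin>", line 4, in <module>
  File "fit.py", line 16, in tins
    best=min((least_squares(f,[.6,.0,y],x_scale=.1) if 0 else least_squares(f,[*init(obs[0],z/1000),y],x_scale=.1) for y in(-.5,-.25,0)),key=lambda r:r.cost)
  File "fit.py", line 16, in <genexpr>
    best=min((least_squares(f,[.6,.0,y],x_scale=.1) if 0 else least_squares(f,[*init(obs[0],z/1000),y],x_scale=.1) for y in(-.5,-.25,0)),key=lambda r:r.cost)
                                                                                     ~~~^^^
IndexError: list index out of range
```

Call:
{"fn": "carry_out", "kwargs": {
  "deltas": [
    [-0.2,-0.06,-0.055,0,-0.001,0,0],
    [-0.2,-0.06,-0.055,0,0,0,0],
    [-0.2,-0.06,-0.055,0,0,0,0],
    [-0.2,0,0,0.055,0,0,0],
    [-0.2,0,0,0.055,0,0,0],
    [-0.2,0,0,0.05,0,0,0],
    [-0.2,0,0,0,0,0,0]
  ]
}}

```text
time_s: 36.65
ee_pos: [0.6624, 0.0188, 0.1008]
tcp_rot: [[-0.226, -0.974, -0.007], [-0.974, 0.226, -0.001], [0.002, 0.006, -1.0]]
force: [0.1, 0.3, -0.1]
finger_gap: 0.597
grip_force: 0.0
```

```bash
python3 go.py 0 60.5 104 180
```

```text
t 36.65 rack mm [ -4.5  88.7 100.8] yaw 179.6 F rack [ 0.1  0.3 -0.1] gap 0.6 j6 -0.55
turn wz -0.0046 then shift [ 0.0564 -0.0089 -0.0064]
tilt fix [ 0.0042 -0.0015  0.    ]
```

Call:
{"fn": "carry_out", "kwargs": {
  "deltas": [
    [-0.2,0.008,-0.004,0,0,0,0],
    [-0.2,0.008,0,0,0,0,0],
    [-0.2,0.008,0,0,0,0,0],
    [-0.2,0.008,0,0,0,0,0],
    [-0.2,0.008,0,0,0,0,0],
    [-0.2,0.004,0,0,0,0,0],
    [-0.2,0.002,0,0,0,0,0]
  ]
}}

```text
time_s: 37.35
ee_pos: [0.6613, -0.004, 0.1049]
tcp_rot: [[-0.222, -0.975, -0.0], [-0.975, 0.222, 0.0], [-0.0, 0.0, -1.0]]
force: [0.4, -0.7, 0.5]
finger_gap: 0.596
grip_force: 0.0
```

```bash
python3 go.py 0 60.5 104 180
```

```text
t 37.35 rack mm [ -0.5  66.2 104.9] yaw 179.8 F rack [ 0.5 -0.6  0.5] gap 0.6 j6 -0.51
turn wz -0.0023 then shift [ 0.0114 -0.0009  0.0018]
tilt fix [0.0002 0.0003 0.    ]
```

Call:
{"fn": "carry_out", "kwargs": {
  "deltas": [
    [-0.2,0.004,0,0,0,0,-0.002],
    [-0.2,0.002,0,0,0,0,0],
    [-0.2,0.002,0,0,0,0,0],
    [-0.2,0,0,0,0,0,0]
  ]
}}

```text
time_s: 37.75
ee_pos: [0.6605, -0.0076, 0.1047]
tcp_rot: [[-0.219, -0.976, -0.001], [-0.976, 0.219, 0.0], [-0.0, 0.001, -1.0]]
force: [-0.4, -0.1, 0.3]
finger_gap: 0.603
grip_force: 0.0
```

Call:
{"fn": "carry_out", "kwargs": {
  "deltas": [
    [-0.2,0.002,0,0,0,0,0],
    [-0.2,0.001,0,0,0,0,0],
    [-0.2,0,0,0,0,0,0]
  ]
}}

```text
time_s: 38.05
ee_pos: [0.6601, -0.0091, 0.1047]
tcp_rot: [[-0.219, -0.976, -0.001], [-0.976, 0.219, 0.0], [-0.0, 0.001, -1.0]]
force: [0.2, -0.5, 0.2]
finger_gap: 0.599
grip_force: 0.0
```

Call:
{"fn": "carry_out", "kwargs": {
  "deltas": [
    [-0.2,0.002,0,0,0,0,0],
    [-0.2,0,0,0,0,0,0]
  ]
}}

```text
time_s: 38.25
ee_pos: [0.6601, -0.0095, 0.1047]
tcp_rot: [[-0.219, -0.976, 0.0], [-0.976, 0.219, 0.001], [-0.001, 0.0, -1.0]]
force: [-0.1, 3.1, -0.3]
finger_gap: 0.6
grip_force: 1.8
```

```bash
python3 go.py 0 60.5 104 180
```

```text
t 38.25 rack mm [ -0.5  60.6 104.7] yaw 180.0 F rack [-0.8  3.  -0.3] gap 0.6 j6 -0.5
turn wz -0.0 then shift [ 0.0002 -0.0009  0.0015]
tilt fix [ 0.0002  0.0007 -0.    ]
```

Call:
{"fn": "carry_out", "kwargs": {
  "deltas": [
    [-0.2,-0.01,0,0,0,0,0],
    [-0.2,-0.06,0,0,0,0,0],
    [-0.2,0,0,-0.09,0,0,0],
    [-0.2,0,0,-0.09,0,0,0],
    [-0.2,-0.06,0.07,0,0,0,0],
    [-0.2,-0.06,0.07,0,0,0,0],
    [-0.2,-0.06,0.07,0,0,0,0],
    [-0.2,-0.06,0.07,0,0,0,0]
  ]
}}

```text
time_s: 39.05
ee_pos: [0.5562, 0.1728, 0.1951]
tcp_rot: [[-0.22, -0.976, -0.0], [-0.976, 0.22, 0.0], [-0.0, 0.0, -1.0]]
force: [0.2, 0.5, 0.0]
finger_gap: 0.597
grip_force: 0.0
```

```bash
python3 go.py; python3 - <<'E'
from fit import *
q=np.load("rack.npy")
t=robot.snapshot("top");s=robot.snapshot("scene")
a=cv2.resize(t["image"][140:240,310:430],None,fx=3.3,fy=3.3,interpolation=cv2.INTER_CUBIC)
b=cv2.resize(s["image"][220:345,180:300],None,fx=3.3,fy=3.3,interpolation=cv2.INTER_CUBIC)
im=np.zeros((420,800,3),np.uint8);im[:a.shape[0],:a.shape[1]]=a;im[:b.shape[0],400:400+b.shape[1]]=b
cv2.imwrite("pics/c6.png",im[:,:,::-1])
try: tins({"top":t},q,dict(yellow=135),("yellow",))
except Exception as e: print(e)
E
```

```text
t 39.05 rack mm [-141.7  215.7  195.1] yaw 180.0 F rack [0.1 0.5 0. ] gap 0.6 j6 -0.86
yellow 1 [-3.3  1.2 -0.4] rms px 1.01
```

View pics/c6.png

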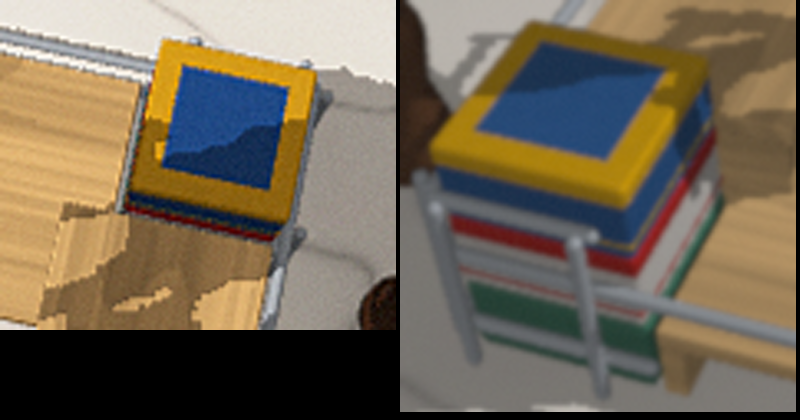

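The stack stands square in the corner: the blue, white and green edges line up in both views (top crop around (220,130), scene crop around (580,200)), and the arm is clear. Handing in.

```bash
python3 -c "from workcell import robot; print(robot.close_job())"
```

```text
the job is handed in; nothing more can be done
None
```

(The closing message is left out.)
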